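# Raise the pad stroke by one click and store it

## Robot

A 6-joint arm with a two-finger parallel gripper is mounted at the origin on the work surface. World frame = base frame: x ahead of the robot, y to its left, z up, the work surface at z = 0. Lengths are in m, angles in rad, forces in N, time in s.
With the tool pointing down it reaches from about 0.275 to 0.875 m from the base axis. Payload 12.5 kg.
Tool frame: the origin (TCP) lies at the very end of the fingers, on their centre line; the grasp point (between the pads) lies 19 mm behind it; x points along the fingers, y is the direction in which the jaws open and shut, and the axes are right-handed (so a half turn about x gives the same grasp; the last joint's range is limited). The gripper opens to 85 mm and grips with 20 to 120 N. Pads are 22 mm wide; open, the fingers measure 114 mm over their backs; the gripper's body (76 mm by 85 mm) begins 54 mm behind the grasp point. The pads swing forward as they close: fully open they stand 13 mm farther back than shut.
Start: joints at [1.223, 0.351, 1.652, -0, 1.139, -0.085], TCP at [0.143, 0.531, 0.231] pointing down, gripper open.
Joint ranges: [-2.75, 2.75], [-0.79, 2.1], [0.01, 2.65], [-1.57, 4.71], [0.07, 3.14], [-2.87, 2.87]. Speed limits (rad/s): [2.22, 2.22, 2.79, 3.14, 3.14, 3.14].

## Interface

Orientations are given as a 3x3 rotation matrix whose columns are the frame's x, y, z axes.
In Python, from bench import manip gives the robot as it stands. Calls block until the motion is done:
- manip.move_ptp(position, orientation): joint-space move of the TCP to a pose.
- manip.move_l(position, attitude=None, max_speed=0.15): straight line of the TCP; attitude=None keeps the orientation; max_speed is the mean speed in m/s.
- manip.move_j(angles): joint-space move.
- manip.set_gripper(opening, effort=None): opening from 0.0 (shut) to 1.0 (fully open); effort is the grip in N (None keeps the last); returns when the fingers have stopped.
- manip.dwell(seconds).
- manip.inverse_kinematics(position, orientation): joint angles nearest the present ones, or None.
- manip.grab_frame(name): name is "side" or "top"; returns (picture, depth): 400x640x3 uint8, red, green, blue; 400x640 float32, m along the optical axis (not along the pixel's ray), 0 where there is no reading.
- manip.get_calibration(name): a dict with "camera_matrix" (3x3 intrinsics, pixels), "R" (3x3) and "t" (3): a world point X has camera coordinates R X + t. Camera axes: x right, y down, z forward; pixel columns grow to the right and rows downward; lengths in m; the calibration is good to about 2 mm. A picture is of the moment at which its call begins. get_calibration takes no time and is no camera call.
A pose or a line that the arm cannot do raises manip.Unreachable and nothing moves.
- manip.sign_off(): hands the job in, once; it reports no verdict.
Trained networks look in the newest picture that a camera, given by its name, has taken for a name from the list of things; names that differ only in an ending like _2 or _b are one class to them, and where a whole thing is asked for, a point or a joint stands for the part that bears it (a point fixed in the world has none). Each returns a list of dicts, best first, with "confidence" (0 to 1); they miss things now and then, are a little off and sometimes report something else, mostly with a low value. They report only what shows in the picture. A call takes as long as a camera call. They do not tell look-alikes from the thing itself.
- manip.look_for(camera, name): "at" ([x, y, z] in m, in world coordinates, good to about 4 mm: the middle of the surface that is visible of it).
Readings, each from a call of its own:
- manip.current_time(): time.
- manip.current_qpos(): joint angles.
- manip.current_joint_vel(): joint speeds.
- manip.current_joint_torque(): joint torques, N m.
- manip.current_ee_pos(): TCP position.
- manip.current_tcp_rot(): TCP orientation.
- manip.current_force(): force on the tool from outside, world axes, zero at the start.
- manip.current_ft_torque(): the same for the moment, N m.
- manip.current_grip_width(): opening from 0.0 (shut) to 1.0 (fully open).
Only numpy, scipy, OpenCV 4.12 (cv2) and the standard library are available. Lean on these libraries where they do the work, as an engineer would, in place of code of your own. Each camera call takes 0.05 s, during which the arm holds its last target.

## Task

Raise the printer's pad stroke by one step: with a fingertip, turn the large knurled dial clockwise (seen from above) by exactly one click, so that it sits in the next click position. Only then press the round store key on the other box fully down and let it come up again. Do not lift either box or shove it about, and leave the small bar knob and everything else on the table as they are.

Things in the scene. Friction and masses are not known exactly. Their poses are not given: they have to be found in the camera images.
- dial_unit: Setting unit: loose 4 kg white box with an aluminium top plate, 160 x 160 mm, 60 mm high; it carries the large dial at its centre. Origin: centre of its underside; z up, -x is its front. Four short black scale strokes on the top plate, just outside the front of the dial, mark the four click positions, counted clockwise.
- dial_top (a point): Centre of the flat top face of the large dial, 88 mm above the table, on its vertical axis. The dial is a black plastic disc 96 mm across and 26 mm high (too wide to grasp), its rim knurled with 36 upright ribs 1.5 mm proud; the top is plain but for a white pointer line from near the centre to the rim.
- dial (a joint): Turn of the large dial in rad, growing clockwise seen from above. Sprung clicks every 45 degrees, at -0.785, 0, 0.785, 1.571, pointer at a scale stroke in each; it starts at 0 (second stroke), the next clockwise is 0.785 (third). Past halfway (0.39) the spring pulls it on. It takes about 0.08 N m. In the unit's frame the pointer lies at angle 3.53 - joint from +x.
- key_unit: Key unit: loose 2.5 kg white box with an aluminium top plate, 100 x 170 mm (x, y), 50 mm high, standing on the table beside the setting unit, on either side of it. Origin: centre of its underside, z up. The round store key is 42 mm to +y of its centre, a small bar knob 45 mm to -y.
- key_top (a point): Centre of the top of the store key, a plain round grey push button 36 mm across in a black housing on the key unit.
- key (a joint): Travel of the store key in m: 0 up, 0.006 fully down; a spring returns it. Fully down takes 5 N.
- trim (a joint): Turn in rad of the small black bar knob (36 mm disc with a 14 mm wide bar on it, top about 94 mm above the table) on the key unit. Starts at 0. Not part of the job.
- pad: Bystander: printing pad standing on its plywood plate (90 x 70 mm), dull red silicone dome up, 60 mm high. Origin: centre of its underside.
- ink_can: Bystander: closed ink can, 74 mm across, 100 mm high. Origin: centre of its underside.
- tape: Bystander: cardboard ring lying flat, 90 mm across, 25 mm high. Origin: centre of its underside.
- cap_a: Bystander: white plastic cap (print blank), 30 mm across, 28 mm high. Origin: centre of its underside.
- cap_b: Bystander: second white plastic cap, 30 mm across, 28 mm high. Origin: centre of its underside.
- blade: Bystander: steel doctor-blade block with a brass screw, 50 x 120 mm, 52 mm high. Origin: centre of its underside.
- spatula: Bystander: spatula lying flat, handle to its -x; origin under it.
- driver: Bystander: screwdriver lying flat, handle to its -x; origin under it.
Mind the look-alikes: they are no part of the job. Leave any blue look-alike of the dial_unit alone.

How it is judged:
By the outcome, as a careful person would: the job done as asked, in the order asked, and still so for the second after the job is handed in, with the robot touching nothing.
It also fails if it takes over 42 s, if anything falls off the work surface, if the arm or the gripper's body presses on something with over 40 N, if the wrist force passes 120 N, or if a joint passes its speed limit or range.

## Working session

There is one attempt and no reset: what is moved stays moved. The work goes in short steps, each a Python script; the robot and the scene stay as the last script left them, time stands still between calls to the robot, and variables do not carry over. Pictures are saved under pics/ and viewed, and the job is handed in when it is done.

```bash
mkdir -p pics; python3 - <<'E'
from bench import manip
import cv2,numpy as np
for n in ("side","top"):
    p,d=manip.grab_frame(n); cv2.imwrite(f"pics/{n}0.png",p[:,:,::-1]); np.save(f"{n}0.npy",d)
    c=manip.get_calibration(n); print(n,c)
    for k in ("dial_unit","dial_top","key_unit","key_top","trim"):
        print(k,[(np.round(r["at"],3).tolist(),round(r["confidence"],2)) for r in manip.look_for(n,k)])
print(manip.current_time())
E
```

```text
side {'camera_matrix': array([[451.59941677,   0.        , 312.03181277],
       [  0.        , 451.59941677, 201.75709178],
       [  0.        ,   0.        ,   1.        ]]), 'R': array([[ 0.99786535, -0.06358694,  0.01488085],
       [-0.03388347, -0.69891728, -0.71439943],
       [ 0.05582696,  0.71237022, -0.69957989]]), 't': array([-0.50518404,  0.06097052,  1.32029484])}
dial_unit [([0.339, -0.515, 0.062], 0.97), ([0.489, -0.184, 0.063], 0.96), ([0.256, -0.292, 0.059], 0.96), ([0.455, -0.015, 0.025], 0.66), ([0.185, 0.254, 0.058], 0.59)]
dial_top [([0.331, -0.527, 0.085], 0.92), ([0.185, 0.285, 0.091], 0.82), ([0.493, -0.157, 0.093], 0.63), ([0.253, -0.265, 0.093], 0.56)]
key_unit [([0.507, 0.125, 0.05], 0.65)]
key_top [([0.501, 0.207, 0.07], 0.5)]
trim [([0.511, 0.117, 0.079], 0.7)]
top {'camera_matrix': array([[461.80220949,   0.        , 317.48981118],
       [  0.        , 461.80220949, 208.75510894],
       [  0.        ,   0.        ,   1.        ]]), 'R': array([[-0.02636356, -0.99963197, -0.00639441],
       [-0.98641664,  0.02705143, -0.16201988],
       [ 0.16213323,  0.00203613, -0.98676678]]), 't': array([-0.02444694,  0.50196125,  1.56911363])}
dial_unit [([0.176, 0.288, 0.058], 0.94), ([0.488, -0.143, 0.06], 0.71), ([0.252, -0.251, 0.061], 0.68), ([0.326, -0.517, 0.059], 0.6)]
dial_top [([0.488, -0.145, 0.09], 0.97), ([0.246, -0.255, 0.085], 0.87), ([0.178, 0.299, 0.09], 0.79), ([0.328, -0.52, 0.083], 0.73), ([0.497, 0.21, 0.073], 0.7)]
key_unit [([0.498, 0.168, 0.052], 0.75), ([0.588, -0.01, 0.026], 0.61)]
key_top [([0.498, 0.21, 0.073], 0.53)]
trim [([0.505, 0.125, 0.075], 0.39)]
0.6
```

View pics/side0.png

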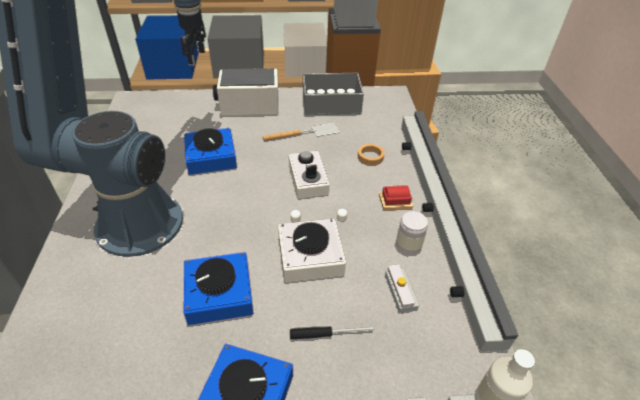

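View pics/top0.png

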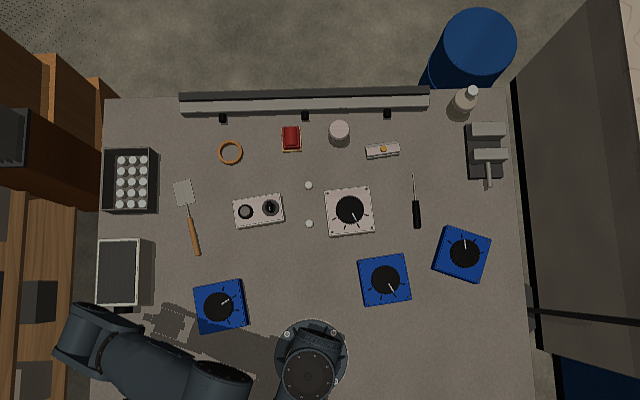

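```bash
cat > h.py <<'E'
from bench import manip
import cv2,numpy as np
def rect(n,p,x0,x1,y0,y1,z,s=2500):
    c=manip.get_calibration(n);K,R,t=c["camera_matrix"],c["R"],np.array(c["t"])
    W=[(x1,y1),(x1,y0),(x0,y0),(x0,y1)] # image up=+x, left=+y
    px=[]
    for x,y in W:
        q=K@(R@np.array([x,y,z])+t); px.append(q[:2]/q[2])
    w,h=int((y1-y0)*s),int((x1-x0)*s)
    H=cv2.getPerspectiveTransform(np.float32(px),np.float32([(0,0),(w,0),(w,h),(0,h)]))
    return cv2.warpPerspective(p,H,(w,h),flags=cv2.INTER_CUBIC)
E
python3 - <<'E'
from h import *
for n in("top","side"):
    p=cv2.imread(f"pics/{n}0.png")
    a=rect(n,p,.38,.60,-.25,-.04,.088,1800); b=rect(n,p,.40,.60,.06,.28,.07,1800)
    h=min(a.shape[0],b.shape[0]); cv2.imwrite(f"pics/r_{n}.png",np.hstack([a[:h],b[:h]]))
    d=np.load(n+"0.npy"); c=manip.get_calibration(n);K,R,t=c["camera_matrix"],c["R"],c["t"]
    v,u=np.mgrid[0:400,0:640]; P=np.stack([(u-K[0,2])/K[0,0]*d,(v-K[1,2])/K[1,1]*d,d],-1)
    X=(P-t)@R; np.save(n+"X.npy",X)
    for nm,(x,y),r,z0,z1 in(("dial",(.49,-.145),.08,.08,.1),("dialplate",(.49,-.145),.12,.05,.07),("key",(.5,.21),.03,.066,.1),("keyplate",(.5,.17),.11,.04,.056),("trim",(.505,.122),.03,.085,.11)):
        m=(np.hypot(X[...,0]-x,X[...,1]-y)<r)&(X[...,2]>z0)&(X[...,2]<z1)&(d>0)
        Q=X[m]; 
        (cx,cy),sz,an=cv2.minAreaRect(Q[:,:2].astype(np.float32)); print(n,nm,m.sum(),Q.mean(0).round(4),Q[:,2].max().round(4),"rect",round(cx,4),round(cy,4),np.round(sz,3),round(an,2))
E
```

```text
top dial 599 [ 0.4904 -0.1462  0.0874] 0.0964 rect 0.492 -0.1465 [0.092 0.094] 87.51
top dialplate 1444 [ 0.4879 -0.1451  0.0589] 0.0698 rect 0.4916 -0.1463 [0.16 0.16] 4.96
top key 87 [0.4959 0.2109 0.0712] 0.0789 rect 0.4977 0.2109 [0.039 0.04 ] 70.08
top keyplate 1002 [0.5008 0.1679 0.0489] 0.056 rect 0.5028 0.1704 [0.101 0.17 ] 7.97
top trim 42 [0.5082 0.1254 0.093 ] 0.0995 rect 0.5086 0.1258 [0.032 0.013] 3.79
side dial 836 [ 0.4924 -0.1533  0.0881] 0.0942 rect 0.4937 -0.1502 [0.096 0.094] 40.51
side dialplate 1900 [ 0.491  -0.1707  0.0598] 0.0699 rect 0.493 -0.1507 [0.161 0.162] 4.38
side key 77 [0.4989 0.2056 0.0717] 0.0769 rect 0.5003 0.2088 [0.039 0.035] 66.46
side keyplate 770 [0.5027 0.1498 0.0493] 0.0559 rect 0.5049 0.1666 [0.101 0.175] 7.77
side trim 60 [0.5105 0.1212 0.0911] 0.0974 rect 0.511 0.1232 [0.035 0.017] 8.34
```

View pics/r_top.png

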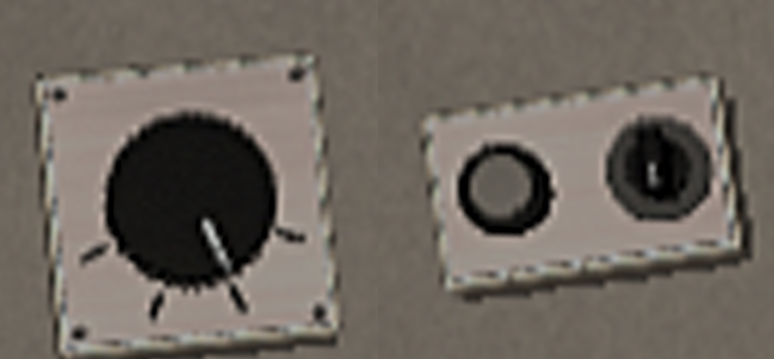

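View pics/r_side.png

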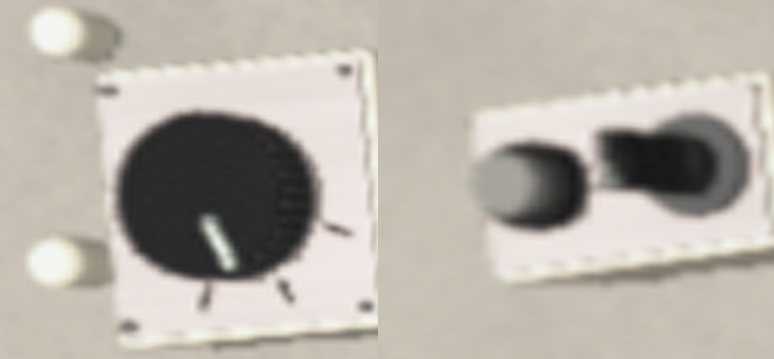

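The meant unit is the only white one with the large dial, at top (349,210) and side (311,238). The dials at top (219,306), (385,281) and (463,254) sit on blue boxes, so they're look-alikes and I'll leave them. In the crop the pointer is on the second stroke of four, counted clockwise from the right. The key unit is at top (259,210), with its round grey key at (245,212).

Plan: with the fingers shut, press lightly on the dial's top face about 34 mm off-centre, then sweep 45° clockwise while turning the wrist along.

```bash
cat >> h.py <<'E'
C=np.array([.4925,-.148]); RAD=.034
def rot(yaw): # tool x down, y at yaw
    y=np.array([np.cos(yaw),np.sin(yaw),0]); x=np.array([0,0,-1.]); return np.column_stack([x,y,np.cross(x,y)])
def pose(phi,z,off): return [*(C+RAD*np.array([np.cos(phi),np.sin(phi)])),z],rot(phi+off)
E
python3 - <<'E'
from h import *
print(manip.current_tcp_rot().round(3).tolist(), manip.current_force())
for off in (0,np.pi/2,np.pi,-np.pi/2):
  for p0 in (112,150,180,22):
    o=[]
    for a in(0,-22,-50):
        P,R=pose(np.radians(p0+a),.09,off); q=manip.inverse_kinematics(P,R); o.append(None if q is None else np.round([q[0],q[3],q[5]],2).tolist())
    print(round(off,2),p0,o)
E
```

```text
[[-0.0, 0.26, 0.966], [-0.0, 0.966, -0.26], [-1.0, -0.0, -0.0]] [-0.15670097  0.28588669 -0.30990012]
0 112 [[-0.33, -0.0, -2.29], [-0.32, -0.0, -1.89], [-0.32, -0.0, -1.4]]
0 150 [None, [-0.35, -0.0, -2.58], [-0.32, -0.0, -2.07]]
0 180 [[-0.41, -0.0, 2.73], None, [-0.35, -0.0, -2.62]]
0 22 [[-0.34, -0.0, -0.72], [-0.36, -0.0, -0.36], [-0.39, -0.0, 0.1]]
1.57 112 [[-0.33, -0.0, 2.43], [-0.32, -0.0, 2.82], None]
1.57 150 [[-0.37, -0.0, 1.72], [-0.35, -0.0, 2.13], [-0.32, -0.0, 2.64]]
1.57 180 [[-0.41, -0.0, 1.16], [-0.38, -0.0, 1.57], [-0.35, -0.0, 2.09]]
1.57 22 [[-0.34, -0.0, -2.29], [-0.36, -0.0, -1.93], [-0.39, -0.0, -1.47]]
3.14 112 [[-0.33, -0.0, 0.85], [-0.32, -0.0, 1.25], [-0.32, -0.0, 1.74]]
3.14 150 [[-0.37, -0.0, 0.15], [-0.35, -0.0, 0.56], [-0.32, -0.0, 1.07]]
3.14 180 [[-0.41, -0.0, -0.41], [-0.38, -0.0, 0.0], [-0.35, -0.0, 0.52]]
3.14 22 [[-0.34, -0.0, 2.42], [-0.36, -0.0, 2.78], None]
-1.57 112 [[-0.33, -0.0, -0.72], [-0.32, -0.0, -0.32], [-0.32, -0.0, 0.17]]
-1.57 150 [[-0.37, -0.0, -1.42], [-0.35, -0.0, -1.01], [-0.32, -0.0, -0.5]]
-1.57 180 [[-0.41, -0.0, -1.98], [-0.38, -0.0, -1.57], [-0.35, -0.0, -1.05]]
-1.57 22 [[-0.34, -0.0, 0.85], [-0.36, -0.0, 1.21], [-0.39, -0.0, 1.67]]
```

```bash
python3 - <<'E'
from h import *
t=manip.current_time
manip.set_gripper(0.0,20); print(t())
P,R=pose(np.radians(112),.13,-np.pi/2); manip.move_ptp(P,R); print(t())
manip.move_l([P[0],P[1],.093],max_speed=.1); print(t(),manip.current_ee_pos())
f0=manip.current_force(); print(f0)
z=.093
while z>.080:
    z-=.0007; manip.move_l([P[0],P[1],z],max_speed=.02)
    f=manip.current_force()-f0; print(round(z,4),round(t(),2),manip.current_ee_pos()[2].round(4),f.round(2))
    if f[2]>6: break
E
```

```text
1.3667
3.975
4.4917 [ 0.47992629 -0.11637936  0.09315588]
[-0.10611692  0.16039594 -0.17677349]
0.0923 4.74 0.0928 [ 0.56 -0.66 -0.44]
0.0916 4.99 0.0917 [-0.63 -0.93 -0.52]
0.0909 5.24 0.0909 [ 0.32 -0.68  0.21]
0.0902 5.49 0.0901 [ 0.65  0.05 -0.19]
0.0895 5.74 0.0895 [-0.26 -0.25 -0.04]
0.0888 5.99 0.0888 [-0.11 -0.13  0.87]
0.0881 6.24 0.0881 [-0.38 -0.21  0.13]
0.0874 6.49 0.088 [-1.67  2.23  9.54]
```

```bash
python3 - <<'E'
from h import *
z=.0872
for a in np.arange(0,46.1,5.75):
    P,R=pose(np.radians(112-a),z,-np.pi/2)
    manip.move_l(P,R,max_speed=.02)
    f=manip.current_force(); print(a,round(z,4),round(manip.current_time(),2),manip.current_ee_pos().round(4),f.round(2),manip.current_ft_torque().round(2))
    if f[2]<9: z-=.0002
    if f[2]>15: z+=.0002
P,R=pose(np.radians(112-46),.11,-np.pi/2)
manip.move_l(P,max_speed=.1)
manip.move_l([.45,.0,.19],max_speed=.4)
p,d=manip.grab_frame("top"); cv2.imwrite("pics/top1.png",p[:,:,::-1])
s,_=manip.grab_frame("side"); cv2.imwrite("pics/side1.png",s[:,:,::-1])
a=rect("top",p,.38,.60,-.25,-.04,.088,1800);b=rect("side",s,.38,.60,-.25,-.04,.088,1800)
cv2.imwrite("pics/r1.png",np.hstack([a,b])[:,:,::-1]); print(manip.current_time())
E
```

```text
0.0 0.0872 6.74 [ 0.4801 -0.1164  0.088 ] [-1.72  1.9  11.61] [ 0.39  0.43 -0.03]
5.75 0.0872 7.06 [ 0.4834 -0.1154  0.088 ] [-2.71  0.67 10.77] [ 0.13  0.51 -0.04]
11.5 0.0872 7.38 [ 0.4867 -0.1148  0.088 ] [-3.35  0.46 10.32] [-0.09  0.5  -0.06]
17.25 0.0872 7.69 [ 0.4903 -0.1145  0.088 ] [-1.66 -1.03  8.69] [-0.14  0.28 -0.04]
23.0 0.087 8.01 [ 0.4942 -0.1145  0.088 ] [-0.01 -1.89  9.6 ] [-0.28 -0.03 -0.07]
28.75 0.087 8.32 [ 0.4977 -0.1149  0.088 ] [ 0.27 -2.24  7.84] [-0.48 -0.12 -0.03]
34.5 0.0868 8.64 [ 0.5011 -0.1157  0.088 ] [-0.   -3.53 10.74] [-0.74  0.11  0.01]
40.25 0.0868 8.96 [ 0.5041 -0.1167  0.088 ] [-2.26 -5.65 12.14] [-0.95  0.41 -0.  ]
46.0 0.0868 9.28 [ 0.5069 -0.118   0.0879] [-3.94 -5.92 13.69] [-1.06  0.77 -0.03]
10.2917
```

View pics/r1.png

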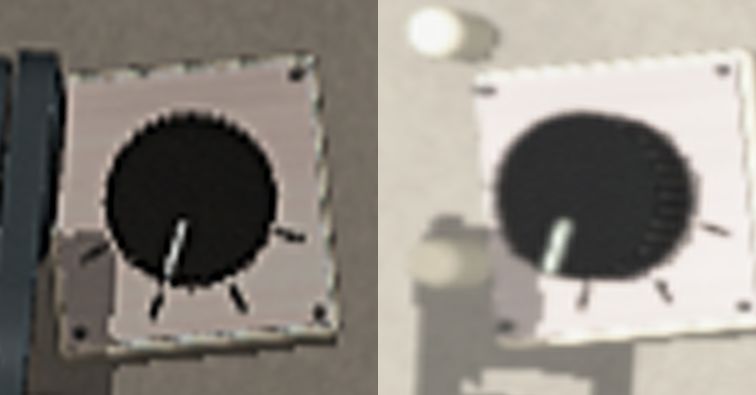

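The dial's pointer now sits on the third stroke: top crop pointer tip (166,280), stroke (156,305). The box hasn't moved. Next is the key.

```bash
python3 - <<'E'
from h import *
x,y=.498,.210
manip.move_l([x,y,.15],max_speed=.2)
manip.move_l([x,y,.080],max_speed=.08)
f0=manip.current_force(); print(manip.current_time(),f0.round(2)); z=.080; 
while z>.058:
    z-=.001; manip.move_l([x,y,z],max_speed=.03)
    f=manip.current_force()-f0; print(round(z,4),manip.current_ee_pos()[2].round(4),f.round(2),round(manip.current_time(),2))
    if f[2]>14: break
manip.dwell(.3); print(manip.current_ee_pos().round(4),(manip.current_force()-f0).round(2))
for zz in (.068,.070,.0715,.075):
    manip.move_l([x,y,zz],max_speed=.03); print(zz,(manip.current_force()-f0).round(2))
manip.move_l([x,y,.15],max_speed=.1); print(manip.current_time())
E
```

```text
12.5583 [ 0.73  0.57 -0.55]
0.079 0.0792 [-0.77 -1.    0.72] 12.81
0.078 0.078 [-1.04 -0.64  1.24] 13.06
0.077 0.0769 [-0.77 -0.6   0.84] 13.31
0.076 0.0759 [-0.45 -0.89  1.28] 13.56
0.075 0.0749 [-1.56 -0.38  0.25] 13.81
0.074 0.0739 [-1.95 -0.78  0.25] 14.06
0.073 0.0729 [ 0.07 -0.54  0.54] 14.31
0.072 0.0721 [-0.95 -0.59  2.45] 14.56
0.071 0.0711 [-0.4   0.04  2.48] 14.81
0.07 0.07 [-1.13 -1.06  2.44] 15.06
0.069 0.069 [-0.19 -1.05  3.72] 15.31
0.068 0.068 [-0.37  0.36  4.48] 15.56
0.067 0.067 [ 0.28 -0.03  5.2 ] 15.81
0.066 0.0661 [ 0.34 -0.16  5.6 ] 16.06
0.065 0.0659 [-3.47 -2.26 16.56] 16.31
[0.4982 0.2101 0.0659] [-3.23 -2.82 17.05]
0.068 [1.02 0.29 3.28]
0.07 [-0.29 -1.26  2.83]
0.0715 [ 0.07 -1.02  1.69]
0.075 [-0.75 -1.21  0.45]
18.525
```

```bash
python3 - <<'E'
from h import *
manip.move_l([.40,.02,.25],max_speed=.25)
p,d=manip.grab_frame("top"); s,_=manip.grab_frame("side")
cv2.imwrite("pics/top2.png",p[:,:,::-1])
o=cv2.imread("pics/top0.png")[:,:,::-1]
a=rect("top",p,.38,.60,-.25,-.04,.088,1800);b=rect("top",p,.38,.60,.06,.28,.07,1800)
cv2.imwrite("pics/r2.png",np.hstack([a,b])[:,:,::-1]); print(manip.current_time())
c=manip.get_calibration("top");K,R,t=c["camera_matrix"],c["R"],c["t"]
v,u=np.mgrid[0:400,0:640]; X=(np.stack([(u-K[0,2])/K[0,0]*d,(v-K[1,2])/K[1,1]*d,d],-1)-t)@R
for nm,(x,y),r,z0,z1 in(("dialplate",(.49,-.145),.12,.05,.07),("key",(.5,.21),.03,.066,.1),("keyplate",(.5,.17),.11,.04,.056),("trim",(.505,.122),.03,.085,.11)):
    Q=X[(np.hypot(X[...,0]-x,X[...,1]-y)<r)&(X[...,2]>z0)&(X[...,2]<z1)&(d>0)]
    (cx,cy),sz,an=cv2.minAreaRect(Q[:,:2].astype(np.float32)); print(nm,len(Q),Q.mean(0).round(4),round(cx,4),round(cy,4),np.round(sz,3),round(an,2))
E
```

```text
19.7167
dialplate 1453 [ 0.4876 -0.1452  0.059 ] 0.4913 -0.1461 [0.16 0.16] 5.07
key 91 [0.497  0.2108 0.0716] 0.4944 0.2098 [0.038 0.044] 65.09
keyplate 764 [0.5043 0.1866 0.0488] 0.5026 0.1706 [0.101 0.168] 7.8
trim 2 [0.5217 0.1318 0.0952] 0.5217 0.1318 [0.004 0.   ] -179.67
```

View pics/r2.png

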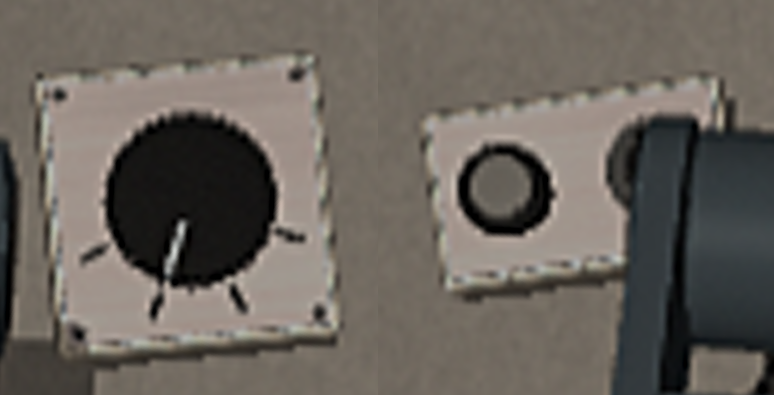

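View pics/top2.png

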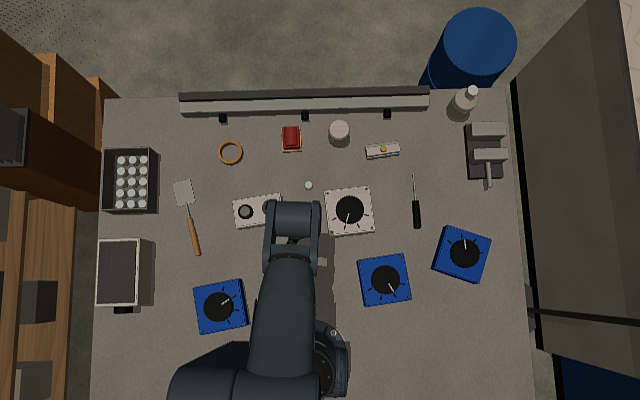

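The pointer is on the third stroke (r2.png, tip near (168,275)). The key is back up at z 0.0716, and both boxes are where they started. The other objects in view look unchanged. I'm handing in.

```bash
python3 -c "
from bench import manip
print(manip.current_force(),manip.current_time()); manip.sign_off()"
```

```text
[-0.02837607  0.79960017 -0.29237116] 19.7167
the job is handed in; nothing more can be done
```

I turned the white unit's dial clockwise by one click, then pressed the store key fully down and let it come up. I handed the job in at 19.7 s; no verdict is reported.

- **Dial:** I pressed the shut fingertips on its top face with about 8–14 N and swept 46° clockwise. After the sweep, and again just before handing in, the pointer was on the third stroke. The dial unit had moved by less than 1 mm.
- **Key:** It met its end stop after about 6 mm of travel, at about 17 N, and was back up afterwards with its top at z = 0.0716 m. The key unit had not moved measurably.
- **Not confirmed:** In the last top picture the arm hid the bar knob and one cap. The arm did not go near either at low height, but I have no final view of them. The other objects in view looked unchanged, and no check disagreed.

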